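# Change over side bars at the inspection camera

## Robot

A 7-joint arm with a two-finger parallel gripper is mounted at the origin on a cart in front of the work surface, level with it; the furniture and walls round the work are solid. World frame = base frame: x ahead of the robot, y to its left, z up, the work surface at z = 0. Lengths are in mm, angles in rad, forces in N, time in s.
With the tool pointing down it reaches from about 400 to 900 mm from the base axis. Payload 5.5 kg.
Tool frame: the origin (TCP) lies on the centre line of the jaws, within the pads' length; the fingertips stand 22 mm ahead of it and the grasp point (between the pads) lies 3 mm ahead of it; z points along the fingers, y is the line along which they close (so a half turn about z gives the same grasp; the last joint's range is limited). The gripper opens to 85 mm and grips with 20 to 120 N. Pads are 22 mm wide; open, the fingers measure 114 mm over their backs; the gripper's body (76 mm by 85 mm) begins 54 mm behind the grasp point. The pads swing forward as they close: fully open they stand 13 mm farther back than shut.
Start: joints at [1.397, 0.501, -0.427, 1.55, 0.221, 1.138, -0.21], TCP at [275.008, -588.957, 253.31] pointing down, gripper open.
Joint ranges: [-2.88, 2.88], [-0.31, 2.03], [-1.54, 1.56], [0.2, 2.42], [-1.41, 4.55], [0.19, 2.02], [-2.57, 2.57]. Speed limits (rad/s): [2.57, 2.57, 3.14, 3.14, 3.14, 3.14, 3.14].

## Interface

Orientations are given as a unit quaternion [x, y, z, w].
In Python, from bench import manip gives the robot as it stands.
- The arm moves only by the shell command python3 drive.py 'ROWS' [FORCE]. ROWS is 1 to 8 rows, parted by a bar, with the numbers parted by commas; each row has 7 numbers: the opening from 0.0 (shut) to 1.0 (fully open), then dx, dy, dz in units of 50 mm, then a rotation vector rx, ry, rz in units of 0.25 rad; each row shifts and turns the commanded pose from where the row before left it, along the tool's axes as they then stand; what a row does not reach is not made up. A row lasts 1/10 s, in which the tool goes at most 50 mm and 0.15 rad, less where a joint would pass 70% of its speed; a pose out of reach is approached as far as the arm can. The fingers move at their own pace and stop on an object; FORCE is the grip in N (left out, the last holds). Time passes only in rows, so rows that do not move let the fingers close. It prints the time, the measured TCP pose, the force, the opening and the grip force at its end. Input that does not fit is refused with a message, and nothing moves.
- manip.observe(): the state, without advancing time (a new reading comes with each control period).
- manip.camera(name): name is "side" or "top" or "wrist"; returns the picture (384x512x3 uint8, red, green, blue); there is no depth.
- manip.camera_params(name): a dict with "fx", "fy", "cx", "cy" (pixels), "rvec" (rotation vector, rad) and "tvec" (3), from world to camera coordinates, as OpenCV has them. Camera axes: x right, y down, z forward; pixel columns grow to the right and rows downward; lengths in mm; the calibration is good to about 2 mm. The wrist camera is an equidistant fisheye: a pixel r from the principal point sees the ray r / f radians off the axis. A picture is of the moment at which its call begins: read the wrist's pose just before it. camera_params takes no time and is no camera call; for the wrist camera it gives the pose at the moment of the call.
- manip.job_done(): hands the job in; it is judged then, once.
The state is a dict: "time": time; "q": joint angles; "joint_vel": joint speeds; "tau": joint torques, N m; "tcp_pos": TCP position; "orientation": TCP orientation; "force": force on the tool from outside, world axes, zero at the start; "moment": the same for the moment, N m; "gripper_width": opening from 0.0 (shut) to 1.0 (fully open); "grasp_force": force on a finger pad.
Only numpy, scipy, OpenCV 4.12 (cv2) and the standard library are available. Lean on these libraries where they do the work, as an engineer would, in place of code of your own. Each camera call takes 0.05 s, during which the arm holds its last target. There are 200 camera calls.

## Task

Change over the knee-joint side bars at the inspection camera: pull the stage's spring plunger, slide the stage out to its loading position until the plunger drops in, lay the checked bars from the stage on the grey felt pad, and lay every bar that waits on the black mat flat between the stops of a place of its own, round head towards the column. Then slide the stage back under the camera until the plunger drops in again, and only after that lower the camera by turning the outer ring of the two concentric knobs clockwise until its white line points at the long tick. The inner fine-focus knob is calibrated and must stay as it is; leave the other things on the bench where they lie.

Things in the scene. Friction and masses are not known exactly. Their poses are not given: they have to be found in the camera images.
- stand: fixed inspection camera stand, grey base 275 x 425 mm; origin at bench level. Its x points to the back (to the column), y to its left (to the loading end); it may be turned some degrees. Camera barrel (60 mm across) over x 0, y -70 mm: lens 105 to 136 mm, top 250 mm above the bench. Column (40 mm square, 316 mm high) at x 125, y -70 mm
- stage (a joint): slide of the dark steel stage plate (166 x 190 mm, top 40 mm above the bench) along the stand's y, m: 0 = under the camera, 0.18 = loading position, clear of the camera, to the left; end stops 1 mm beyond either. It slides with about 2 N and is locked where the plunger pin is down in an index hole
- plunger (a joint): stage's index plunger, m of lift, pulled straight up against a spring (6 N seated, 10 N at the limit): 0 = pin fully down in a hole, 0.009 = pin riding on the index rail, stage free to slide, 0.018 = limit. The two holes are at stage 0 and 0.18; let go within about 1.5 mm of a hole, the pin drops in by itself
- plunger_knob (a point): middle of the plunger's black round pull knob (26 mm across, 20 mm high, axis vertical), at the front left corner of the stage; 72 mm above the bench when seated. It travels with the stage, and pulling it sideways moves the stage
- coarse_ring (a joint): outer, wide ring of the two concentric knobs on the console: coarse focus, rad, 0 to 3.6, growing clockwise seen from above; the camera head sinks 12 mm a radian. At 2.6 the white line on its top (29 mm from the axis) points at the long white tick: working height. It stays where it is left; turning takes about 0.1 N m
- fine_knob (a joint): inner, slim knob standing on the ring (28 mm across, 15 mm high): fine focus, calibrated, rad, clockwise seen from above. It turns independently of the ring, very easily
- ring_grip (a point): point on the common vertical axis of the two knobs, 66 mm above the bench, 13 mm above the underside of the outer ring. The ring is 60 mm across and spans 53 to 75 mm above the bench; the inner knob spans 75 to 90 mm; the console top round them is 52 mm high
- focus_tick (a point): the long white tick on the console, on the side facing the robot (the other ticks are short), 43 mm from the knob axis
- fine_line (a point): outer end of the white line on the inner knob, 13 mm from the axis
- lane0 (a point): centre of the left place for a side bar, on the stage plate's top; x runs along the place to the column. Two pairs of stop pins (8 mm thick, 13 mm high) at x -50 and +28 mm, 30 mm clear within a pair; stop strips (12 mm high) at x -69.5 and +69.5 mm: about 4 mm of play all round a bar. A bar fits only with its round head to the column. Pitch of the places 60 mm
- lane1 (a point): centre of the middle place for a side bar, on the stage plate's top; x runs along the place to the column. Two pairs of stop pins (8 mm thick, 13 mm high) at x -50 and +28 mm, 30 mm clear within a pair; stop strips (12 mm high) at x -69.5 and +69.5 mm: about 4 mm of play all round a bar. A bar fits only with its round head to the column. Pitch of the places 60 mm
- lane2 (a point): centre of the right place for a side bar, on the stage plate's top; x runs along the place to the column. Two pairs of stop pins (8 mm thick, 13 mm high) at x -50 and +28 mm, 30 mm clear within a pair; stop strips (12 mm high) at x -69.5 and +69.5 mm: about 4 mm of play all round a bar. A bar fits only with its round head to the column. Pitch of the places 60 mm
- bar_a: steel knee-joint side bar, 130 mm long over all: flat bar 22 mm wide and 8 mm thick with a round joint head 34 mm across and 12 mm thick at one end; 0.14 kg. Origin: underside, middle of its length; x runs along it to the round head, z up when flat; waiting flat on the 3 mm black rubber mat at the left at first
- bar_a_head (a point): middle of the round head's underside, 48 mm from the bar's origin
- bar_b: steel knee-joint side bar, 130 mm long over all: flat bar 22 mm wide and 8 mm thick with a round joint head 34 mm across and 12 mm thick at one end; 0.14 kg. Origin: underside, middle of its length; x runs along it to the round head, z up when flat; waiting flat on the 3 mm black rubber mat at the left at first
- bar_b_head (a point): middle of the round head's underside, 48 mm from the bar's origin
- bar_c: steel knee-joint side bar, 130 mm long over all: flat bar 22 mm wide and 8 mm thick with a round joint head 34 mm across and 12 mm thick at one end; 0.14 kg. Origin: underside, middle of its length; x runs along it to the round head, z up when flat; waiting flat on the 3 mm black rubber mat at the left at first
- bar_c_head (a point): middle of the round head's underside, 48 mm from the bar's origin
- bar_d: already checked side bar, same make and axes as the waiting ones; at first it lies between the stops of the left place on the stage, round head to the column
- bar_e: already checked side bar, same make and axes as the waiting ones; at first it lies between the stops of the right place on the stage, round head to the column
- pad: fixed grey felt pad for the checked bars, 155 (x) x 220 (y) x 4 mm, flat on the bench at the right front; origin at the middle of its underside
- ankle_block: bystander: black ankle block with beige collar, 50 x 58 x 52 mm
- masking_tape: bystander: roll of masking tape, 106 mm across
- screwdriver: bystander: screwdriver, 205 mm long

How it is judged:
By the outcome, as a careful person would: the job done as asked, in the order asked, and still so for the second after the job is handed in, with the robot touching nothing.
Of bar_a, bar_b, bar_c only 2 to 3 are there at a start; the rules pass over those that are not, and their reading is None.
Of bar_d, bar_e only 1 to 2 are there at a start; the rules pass over those that are not, and their reading is None.
At some moment in a run one of bar_a, bar_b, bar_c, bar_d, bar_e may be knocked a few centimetres aside while the robot is not near it.
Once in a run the grip may slacken for a moment while it holds something.
It also fails if it takes over 208 s, if anything falls off the work surface, if the arm or the gripper's body presses on something with over 40 N, if the wrist force passes 120 N, or if a joint passes its speed limit or range.

## Working session

There is one attempt and no reset: what is moved stays moved. The work goes in short steps, Python scripts to look and compute and a shell command to move; the robot and the scene stay as the last step left them, time stands still between calls to the robot, and variables do not carry over. Pictures are saved under pics/ and viewed, at most 14 in all, crops included, and the job is handed in when it is done.

```bash
ls; mkdir -p pics; python3 - <<'E'
from bench import manip
import cv2,numpy as np
for n in ("top","side"):
    im=manip.camera(n); cv2.imwrite(f"pics/{n}0.png",cv2.resize(im[:,:,::-1],(768,576),interpolation=cv2.INTER_CUBIC))
    p=manip.camera_params(n); print(n,p)
    R=cv2.Rodrigues(np.array(p['rvec']))[0]; print(-R.T@np.array(p['tvec']))
print(manip.observe())
E
```

```text
bench.py
drive.py
pics
top {'fx': 423.8732668005201, 'fy': 423.8732668005201, 'cx': 254.86019375440765, 'cy': 187.1174011783428, 'rvec': array([ 2.00474061, -2.22134878,  0.23703169]), 'tvec': array([  83.63014313,  540.36063055, 1480.11104981])}
[ 225.95811012   63.47285669 1560.3289591 ]
side {'fx': 480.7924079242103, 'fy': 480.7924079242103, 'cx': 249.6893120090296, 'cy': 190.7192579197153, 'rvec': array([ 0.55067338, -2.56558999,  1.39013224]), 'tvec': array([ 519.41756688,  186.51846171, 1245.98711506])}
[ 121.58187483 1075.10570612  828.51264602]
{'time': 0.1, 'q': array([ 1.39720286,  0.50176083, -0.42676929,  1.55136078,  0.22081159,
        1.13827847, -0.21028059]), 'joint_vel': array([ 0.00043898, -0.00365263, -0.00160307, -0.0012637 , -0.00134442,
       -0.00103617, -0.00126346]), 'tau': array([-1.11150689e-02, -5.70805585e+01, -5.83873183e+00, -2.81743562e+01,
        1.03529077e-02,  5.57696651e-03, -1.58801288e-05]), 'tcp_pos': array([ 274.6658054 , -588.46870533,  252.34904015]), 'orientation': array([ 9.76241133e-01,  2.16685206e-01, -1.71837390e-04, -8.61113519e-04]), 'force': array([0.10265667, 0.97579057, 0.27162765]), 'moment': array([ 0.02888572, -0.06144769, -0.03660858]), 'grasp_force': 0.0, 'gripper_width': 0.9983546829378679}
```
View pics/top0.png

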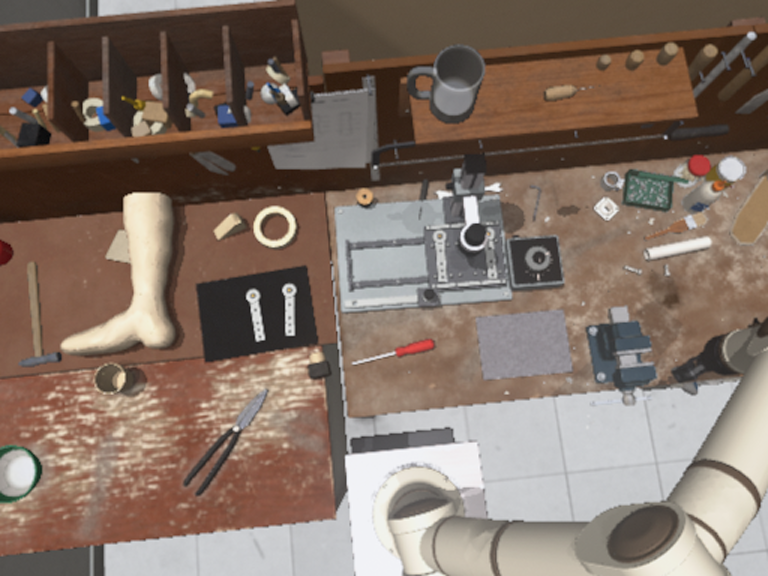

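View pics/side0.png

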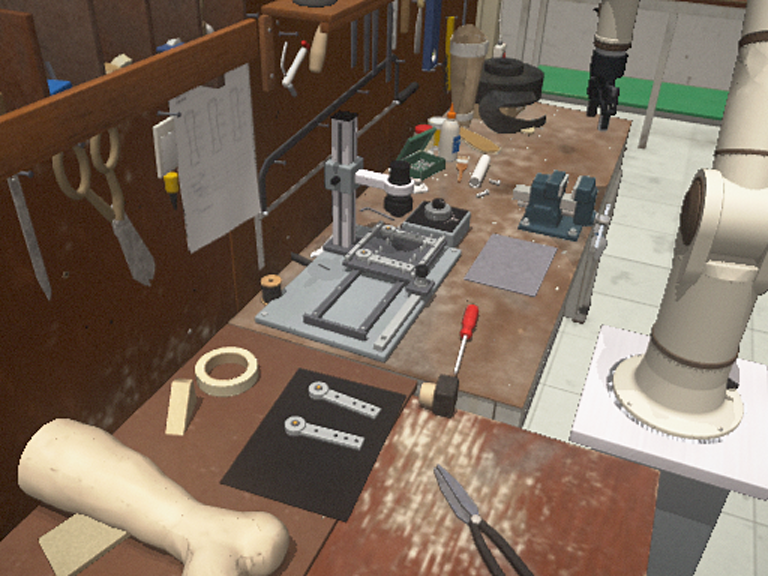

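The top view (768-wide) shows the stage with two bars (left head at 440,236, right at about 490,235), the plunger knob at (430,296), the ring at (539,257), the pad at about (523,345) and two bars on the mat (heads at 253,296 and 289,290). The screwdriver is near (395,352).

```bash
cat > H.py <<'E'
from bench import manip
import cv2,numpy as np
from scipy.spatial.transform import Rotation as Ro
def cam(n):
    p=manip.camera_params(n); R=cv2.Rodrigues(np.array(p['rvec'],float))[0]; t=np.array(p['tvec'],float); return p,R,t
def ray(n,u,v,c=None):
    p,R,t=c or cam(n); a=np.array([(u-p['cx'])/p['fx'],(v-p['cy'])/p['fy']])
    if n=='wrist':
        r=np.hypot(*a); d=np.array([*(a*np.sin(r)/max(r,1e-9)),np.cos(r)])
    else: d=np.array([*a,1.])
    return -R.T@t, R.T@d
def pt(n,u,v,z,c=None):
    o,d=ray(n,u,v,c); return o+d*(z-o[2])/d[2]
def px(n,P,c=None):
    p,R,t=c or cam(n); q=R@np.asarray(P,float)+t
    if n=='wrist':
        th=np.arctan2(np.hypot(q[0],q[1]),q[2]); f=th/max(np.hypot(q[0],q[1]),1e-9); a=q[:2]*f
    else: a=q[:2]/q[2]
    return np.array([p['cx']+p['fx']*a[0],p['cy']+p['fy']*a[1]])
def go(x,y,z,yaw=None):
    """displacement in tool axes (after turning) to reach; yaw = world direction (deg) of tool x"""
    s=manip.observe(); R=Ro.from_quat(s['orientation']).as_matrix(); w=np.array([x,y,z])-s['tcp_pos']
    y0=np.degrees(np.arctan2(R[1,0],R[0,0]))
    yw=y0 if yaw is None else yaw
    T=Ro.from_euler('z',yw,degrees=True)*Ro.from_quat([1,0,0,0])
    dr=(Ro.from_matrix(R).inv()*T).as_rotvec()
    print('tcp',s['tcp_pos'].round(1),'yaw %.2f'%y0,'t %.1f'%s['time'],'| d cur axes',(R.T@w).round(1),'| rotvec',dr.round(4),'| d new axes',T.inv().apply(w).round(1))
E
python3 - <<'E'
from H import *
c=cam('top')
for n,u,v,z in [('plk',430,294,82),('ring',539,257,90),('headL',253,296,15),('tailL',260,338,11),('headR',289,290,15),('tailR',290,333,11),('baseFL',341,311,10),('baseFR',512,300,10),('baseBL',336,208,10),('padc',523,345,4),('sd0',352,362,5),('sd1',434,345,15),('lane0head',440,237,52),('lane0tail',441,281,48),('robot',760,340,250)]:
    print(n,pt('top',u/1.5,v/1.5,z,c).round())
print(manip.camera_params('wrist'))
go(475,-20,450,-3)
E
```

```text
plk [497. -81.  82.]
ring [ 558. -349.   90.]
headL [549. 349.  15.]
tailL [444. 339.  11.]
headR [555. 259.  15.]
tailR [449. 265.  11.]
baseFL [490. 136.  10.]
baseFR [ 475. -288.   10.]
baseBL [757. 125.  10.]
padc [ 362. -300.    4.]
sd0 [363. 121.   5.]
sd1 [383. -82.  15.]
lane0head [ 642. -125.   52.]
lane0tail [ 533. -114.   48.]
robot [ 300. -732.  250.]
{'fx': 297.3186396354542, 'fy': 297.3186396354542, 'cx': 255.86226454618085, 'cy': 190.96796525740805, 'rvec': array([-2.45372337,  1.56172811,  0.21197858]), 'tvec': array([-649.5565308 ,  -35.51612596,  377.6606829 ])}
tcp [ 274.7 -588.5  252.3] yaw 25.03 t 0.1 | d cur axes [ 422.  -430.7 -196.9] | rotvec [-1.700e-03  4.000e-04  4.892e-01] | d new axes [ 170.3 -578.2 -197.7]
```

Careful with the scale: shifts go in units of 50 mm and turns go in units of 0.25 rad. That gives: -50 mm is -1, -47 mm is -0.94, 0.122 rad is 0.488.

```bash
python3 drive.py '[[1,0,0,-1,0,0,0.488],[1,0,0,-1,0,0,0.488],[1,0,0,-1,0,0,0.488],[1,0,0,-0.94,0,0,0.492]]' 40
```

```text
refused: ROWS must be rows parted by a bar, with the numbers parted by commas. Nothing was moved.
```

Wrong form. The message asks for rows parted by a bar, with the numbers parted by commas, so I'll send the same numbers that way.

```bash
python3 drive.py '1,0,0,-1,0,0,0.488 | 1,0,0,-1,0,0,0.488 | 1,0,0,-1,0,0,0.488 | 1,0,0,-0.94,0,0,0.492' 40; python3 drive.py '1,0.28,-0.96,0,0,0,0 | 1,0.28,-0.96,0,0,0,0 | 1,0.28,-0.96,0,0,0,0 | 1,0.28,-0.96,0,0,0,0 | 1,0.28,-0.96,0,0,0,0 | 1,0.28,-0.96,0,0,0,0'; python3 drive.py '1,0.28,-0.96,0,0,0,0 | 1,0.28,-0.96,0,0,0,0 | 1,0.28,-0.96,0,0,0,0 | 1,0.28,-0.96,0,0,0,0 | 1,0.28,-0.96,0,0,0,0 | 1,0.28,-0.96,0,0,0,0 | 1,0,0,0,0,0,0 | 1,0,0,0,0,0,0'; python3 - <<'E'
from H import *
c=cam('wrist'); im=manip.camera('wrist'); cv2.imwrite('pics/w1.png',cv2.resize(im[:,:,::-1],(768,576),interpolation=cv2.INTER_CUBIC)); np.save('w1.npy',im)
import pickle; pickle.dump(c,open('w1.pkl','wb'))
go(475,-20,450,-2.2)
print((-c[1].T@c[2]).round())
E
```

```text
time: 0.5
tcp_pos: [274.8, -588.6, 452.3]
orientation: [1.0, -0.029, 0.0, -0.0]
force: [1.1, -0.2, -0.2]
gripper_width: 0.997
grasp_force: 0.0
time: 1.1
tcp_pos: [374.0, -303.5, 450.0]
orientation: [1.0, -0.026, -0.0, 0.0]
force: [0.7, 0.0, 1.4]
gripper_width: 0.998
grasp_force: 0.0
time: 1.9
tcp_pos: [472.7, -21.2, 450.0]
orientation: [1.0, -0.024, -0.0, 0.0]
force: [0.5, -0.9, -0.0]
gripper_width: 1.002
grasp_force: 0.0
tcp [472.5 -23.  449.9] yaw -2.97 t 1.9 | d cur axes [ 2.3 -3.1 -0.1] | rotvec [ 0.0005  0.0009 -0.0134] | d new axes [ 2.4 -3.1 -0.1]
[539. -25. 570.]
```

View pics/w1.png

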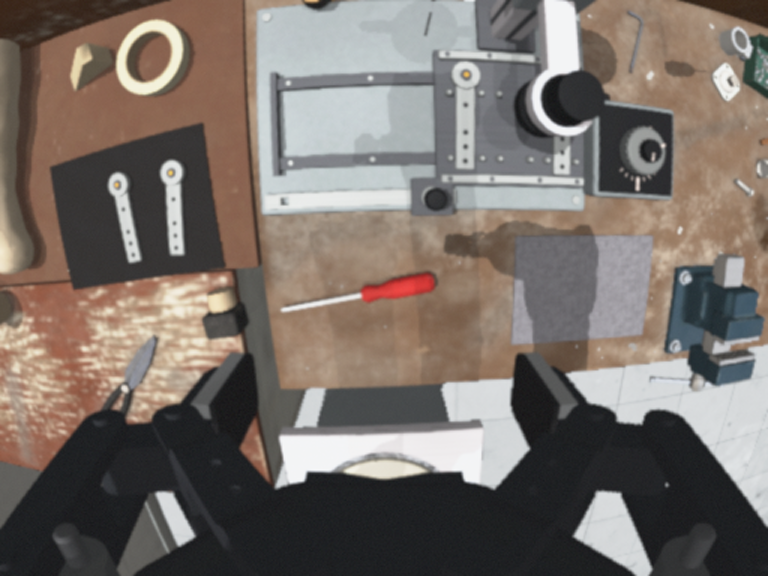

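The wrist view (768-wide) shows everything clearly: plunger knob (435,198), second index hole (285,201), left bar head (466,74), ring centre (643,151), mat bars with heads (119,184) and (172,172), and the pad spanning (514–652, 236–342).

```bash
python3 - <<'E'
from H import *
import pickle; c=pickle.load(open('w1.pkl','rb'))
P={}
for n,u,v,z in [('plk',435.5,198.5,82),('hole',285,201,17),('platFL',441,177,44),('platFR',583,183,44),('platBL',438,54,44),('railL1',283,80,20),('railR1',430,76,20),('railL2',286,162,20),('railR2',430,158,20),('lane0head',466,74,52),('lane0tail',465,163,48),('ring',643,151,85),('fine',652,150,90),('tick',638,188,52),('A_h',119,184,15),('A_t',135,260,11),('B_h',172,172,15),('B_t',177,253,11),('padFL',514,342,4),('padFR',641,334,4),('padBL',516,237,4),('padBR',652,236,4),('baseFL',263,213,8),('baseFR',583,208,8),('sdtip',282,309,3),('sdh',436,283,15),('mallet',237,310,30)]:
    P[n]=pt('wrist',u/1.5,v/1.5,z,c); print(n,P[n].round(1))
def a(p,q): d=P[q]-P[p]; print(p,q,np.degrees(np.arctan2(d[1],d[0])).round(1),np.hypot(d[0],d[1]).round(1))
a('hole','plk');a('platFL','platBL');a('railR1','railL1');a('railR2','railL2');a('lane0tail','lane0head');a('A_t','A_h');a('B_t','B_h');a('baseFR','baseFL');a('platFR','platFL')
E
```

```text
plk [501.8 -80.5  82. ]
hole [504.1 100.4  17. ]
platFL [524.2 -92.2  44. ]
platFR [ 516.4 -274.2   44. ]
platBL [673.  -95.6  44. ]
railL1 [657.6  93.2  20. ]
railR1 [650.5 -87.3  20. ]
railL2 [553.   94.9  20. ]
railR2 [547.5 -82.5  20. ]
lane0head [ 646.4 -125.9   52. ]
lane0tail [ 540.3 -120.7   48. ]
ring [ 559.7 -339.7   85. ]
fine [ 561.6 -350.2   90. ]
tick [ 512.4 -353.3   52. ]
A_h [552.4 344.2  15. ]
A_t [441.6 335.5  11. ]
B_h [557.5 255.4  15. ]
B_t [446.6 263.6  11. ]
padFL [ 293. -198.    4.]
padFR [ 287.9 -411.2    4. ]
padBL [ 442.5 -195.9    4. ]
padBR [ 440.6 -412.7    4. ]
baseFL [490.3 133.1   8. ]
baseFR [ 480.9 -291.7    8. ]
sdtip [357.8 122.1   3. ]
sdh [387.6 -85.9  15. ]
mallet [367.5 177.5  30. ]
hole plk -90.7 180.9
platFL platBL -1.3 148.8
railR1 railL1 87.8 180.7
railR2 railL2 88.2 177.5
lane0tail lane0head -2.8 106.3
A_t A_h 4.5 111.2
B_t B_h -4.2 111.2
baseFR baseFL 88.7 424.9
platFR platFL 87.5 182.2
```

```bash
python3 drive.py '0.6,-0.16,0.22,1,0,0,-0.0816 | 0.6,-0.16,0.22,1,0,0,0 | 0.6,-0.16,0.22,1,0,0,0 | 0.6,-0.16,0.22,1,0,0,0 | 0.6,-0.16,0.22,1,0,0,0 | 0.6,0,0,0,0,0,0 | 0.6,0,0,0,0,0,0' >/dev/null; python3 - <<'E'
from H import *
go(502,-80,75,-1.8)
c=cam('wrist'); im=manip.camera('wrist'); np.save('w2.npy',im)
import pickle; pickle.dump(c,open('w2.pkl','wb'))
cv2.imwrite('pics/w2.png',cv2.resize(im[:,:,::-1],(768,576),interpolation=cv2.INTER_CUBIC))
print(px('wrist',[501.8,-80.5,82],c)*1.5)
E
```

```text
tcp [432.2 -75.  209.5] yaw -1.96 t 2.6 | d cur axes [ 70.1   2.7 134.4] | rotvec [-0.0009  0.0013 -0.0028] | d new axes [ 69.9   2.8 134.5]
[387.94219302 160.38726889]
```

View pics/w2.png

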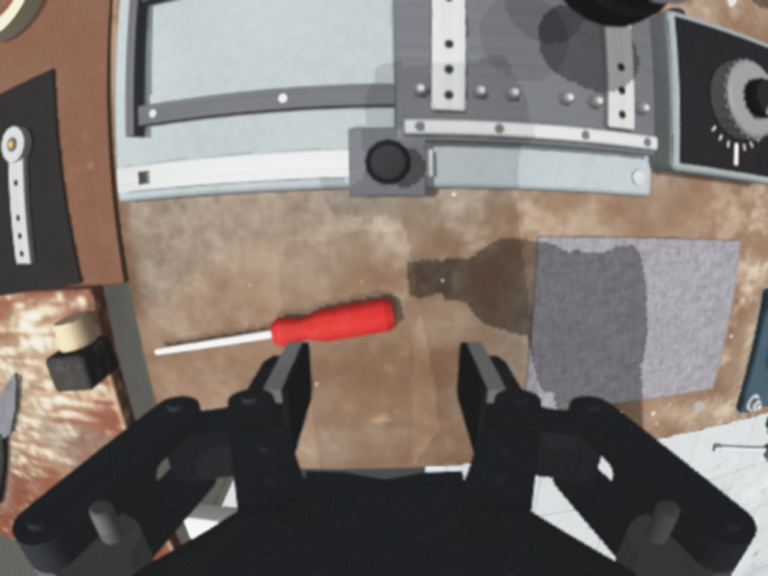

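Knob seen at (388,162), 2 px from the prediction; the estimate holds.

In the tool's units: 20 mm is 0.4, 35 mm is 0.7.

```bash
python3 drive.py '0.6,0.7,0.03,0.2,0,0,0 | 0.6,0.68,0.024,0.4,0,0,0 | 0.6,0,0,0.6,0,0,0 | 0.6,0,0,0.6,0,0,0 | 0.6,0,0,0.6,0,0,0 | 0.6,0,0,0,0,0,0 | 0.6,0,0,0,0,0,0' >/dev/null; python3 - <<'E'
from H import *
go(501,-80.5,79,-1.8)
E
```

```text
tcp [503.4 -79.1  91.3] yaw -1.83 t 3.4 | d cur axes [-2.4  1.5 12.3] | rotvec [ 0.0005 -0.0031 -0.0005] | d new axes [-2.3  1.5 12.3]
```

```bash
python3 drive.py '0.6,-0.048,0.03,0.12,0,0,0 | 0.6,0,0,0.12,0,0,0 | 0.3,0,0,0,0,0,0 | 0,0,0,0,0,0,0 | 0,0,0,0,0,0,0 | 0,0,0,0,0,0,0 | 0,0,0,0,0,0,0' 60; python3 drive.py '0,0,0,-0.08,0,0,0 | 0,0,0,-0.08,0,0,0 | 0,0,0,-0.1,0,0,0 | 0,0,0,0,0,0,0'
```

```text
time: 4.1
tcp_pos: [499.0, -80.2, 77.8]
orientation: [1.0, -0.016, 0.0, 0.0]
force: [-1.7, 1.1, 4.4]
gripper_width: 0.281
grasp_force: 58.6
time: 4.5
tcp_pos: [498.8, -80.2, 90.3]
orientation: [1.0, -0.016, 0.0, -0.0]
force: [2.2, 1.0, -7.9]
gripper_width: 0.272
grasp_force: 59.2
```

In the tool's units: -25 mm is -0.5, -15 mm is -0.3.

```bash
python3 drive.py '0,0,-0.3,0,0,0,0 | 0,0,-0.5,0,0,0,0 | 0,0,-0.5,0,0,0,0 | 0,0,-0.5,0,0,0,0'; python3 drive.py '0,0,-0.5,0,0,0,0 | 0,0,-0.5,0,0,0,0 | 0,0,-0.4,0,0,0,0 | 0,0,0,0,0,0,0 | 0,0,0,0,0,0,0';
```

```text
time: 4.9
tcp_pos: [501.0, 8.3, 89.6]
orientation: [1.0, -0.017, -0.001, 0.001]
force: [3.7, -3.3, -8.4]
gripper_width: 0.276
grasp_force: 59.7
time: 5.4
tcp_pos: [502.7, 79.8, 89.5]
orientation: [1.0, -0.015, -0.001, 0.0]
force: [-0.7, 1.5, -8.8]
gripper_width: 0.275
grasp_force: 59.9
```

In the tool's units: -2 mm is -0.04, -1 mm is -0.02.

```bash
python3 drive.py '0,0,-0.2,0,0,0,0 | 0,0,-0.14,0,0,0,0 | 0,0,-0.04,0,0,0,0 | 0,0,-0.02,0,0,0,0 | 0,0,0,0,0,0,0 | 0,0,0,0,0,0,0'; python3 drive.py '0,0,-0.014,0,0,0,0 | 0,0,0,0,0,0,0 | 0,0,0,0,0,0,0'; python3 drive.py '0,0,-0.014,0,0,0,0 | 0,0,0,0,0,0,0 | 0,0,0,0,0,0,0'
```

```text
time: 6.0
tcp_pos: [503.5, 99.3, 89.7]
orientation: [1.0, -0.016, -0.001, 0.0]
force: [-5.7, -0.8, -8.8]
gripper_width: 0.281
grasp_force: 60.0
time: 6.3
tcp_pos: [503.4, 99.7, 89.7]
orientation: [1.0, -0.016, -0.001, 0.0]
force: [-5.5, -1.4, -9.4]
gripper_width: 0.278
grasp_force: 60.0
time: 6.6
tcp_pos: [503.5, 100.3, 89.7]
orientation: [1.0, -0.016, -0.001, 0.0]
force: [-5.5, -1.4, -8.3]
gripper_width: 0.275
grasp_force: 60.0
```

In the tool's units: 4 mm is 0.08, 0.3 mm is 0.006.

```bash
python3 drive.py '0,0,0.006,0.08,0,0,0 | 0,0,0,0.08,0,0,0 | 0,0,0,0.08,0,0,0 | 0,0,0,0,0,0,0 | 0,0,0,0,0,0,0'; python3 drive.py '0.5,0,0,0,0,0,0 | 0.5,0,0,0,0,0,0 | 0.5,0,0,0,0,0,0'
```

```text
time: 7.1
tcp_pos: [503.5, 100.4, 78.0]
orientation: [1.0, -0.016, -0.001, 0.0]
force: [-6.7, -0.7, -5.7]
gripper_width: 0.278
grasp_force: 60.3
time: 7.4
tcp_pos: [506.9, 101.1, 79.4]
orientation: [1.0, -0.016, 0.002, -0.001]
force: [1.1, 1.2, 1.0]
gripper_width: 0.499
grasp_force: 0.0
```

In the tool's units: -45 mm is -0.9, -40 mm is -0.8.

```bash
python3 drive.py '0.55,0,0,-0.9,0,0,0 | 0.55,0,0,-0.9,0,0,0 | 0.55,0.16,0.5,-0.9,0,0,0 | 0.55,0.16,0.5,-0.9,0,0,0 | 0.55,0.16,0.5,-0.8,0,0,0 | 0.55,0.16,0.5,0,0,0,0 | 0.55,0,0,0,0,0,0 | 0.55,0,0,0,0,0,0' ; python3 - <<'E'
from H import *
c=cam('wrist'); im=manip.camera('wrist'); np.save('w3.npy',im)
import pickle; pickle.dump(c,open('w3.pkl','wb'))
cv2.imwrite('pics/w3.png',cv2.resize(im[:,:,::-1],(768,576),interpolation=cv2.INTER_CUBIC))
E
```

```text
time: 8.2
tcp_pos: [533.2, 1.1, 295.0]
orientation: [1.0, -0.017, 0.001, -0.0]
force: [0.3, 1.3, 0.9]
gripper_width: 0.553
grasp_force: 0.0
```

View pics/w3.png

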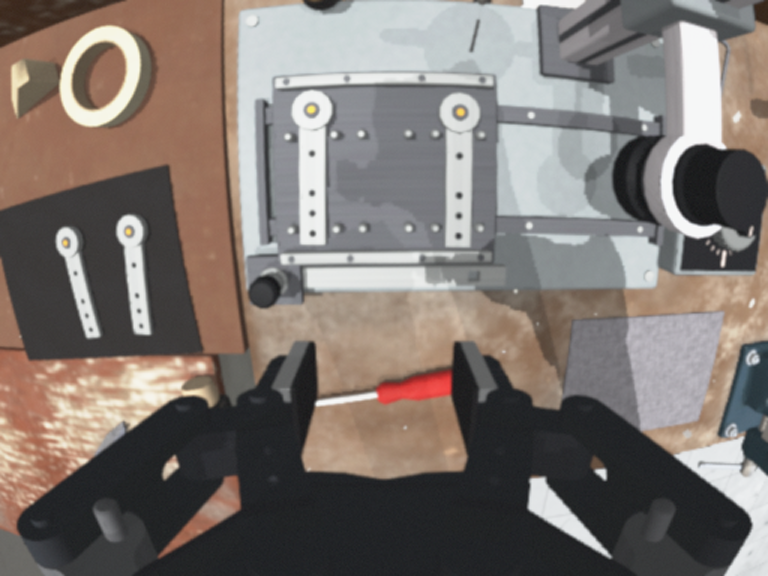

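The stage is out to the loading position with two bars in the outer lanes: heads (312,110) and (460,112), pins at rows 134 and 229, and the plunger knob down near (265,290).

```bash
python3 - <<'E'
from H import *
import pickle; c=pickle.load(open('w3.pkl','rb'))
W=lambda u,v,z: pt('wrist',u/1.5,v/1.5,z,c)
pins=[[(291,136),(335,134),(292,229),(335,229)],[(362,134),(409,134),(362,229),(410,229)],[(436,134),(482,134),(436,229),(480,229)]]
for k,l in enumerate(pins):
    q=np.array([W(u,v,53) for u,v in l]); f=q[:2].mean(0); b=q[2:].mean(0); d=f-b
    L=np.hypot(d[0],d[1]); print('lane',k,'ctr',(b+(f-b)*50/78).round(1),'len',L.round(1),'ang',np.degrees(np.arctan2(d[1],d[0])).round(2), 'gap',np.hypot(*(q[0]-q[1])[:2]).round(1))
for n,h,t,zb in [('d',(312,110),(312,244),40),('e',(460,112),(458,246),40),('A',(67,242),(94,337),3),('B',(130,231),(142,334),3)]:
    H=W(*h,zb+12); T=W(*t,zb+8); d=H-T; L=np.hypot(d[0],d[1]); u=d/L; u[2]=0
    print(n,'head',H.round(1),'mid',(H-48*u).round(1),'tail->mid',(T+65*u).round(1),'L',L.round(1),'(113)','yaw',np.degrees(np.arctan2(d[1],d[0])).round(2))
print('knob',W(265,290,82),W(265,290,91))
for u,v in [(574,321),(722,312),(565,392),(702,428)]: print('pad',W(u,v,4).round())
E
```

```text
lane 0 ctr [601.1  55.5  53. ] len 77.5 ang -2.59 gap 36.1
lane 1 ctr [598.8  -3.5  53. ] len 77.7 ang -1.58 gap 37.6
lane 2 ctr [597.8 -63.1  53. ] len 78.4 ang -1.48 gap 37.9
d head [649.7  54.3  52. ] mid [601.7  57.   52. ] tail->mid [603.   56.9  48. ] L 111.8 (113) yaw -3.19
e head [644.2 -65.2  52. ] mid [596.2 -64.   52. ] tail->mid [597.3 -64.   48. ] L 111.9 (113) yaw -1.4
A head [552.1 346.8  15. ] mid [504.3 342.1  15. ] tail->mid [504.7 342.1  11. ] L 112.6 (113) yaw 5.61
B head [556.9 256.8  15. ] mid [509.  260.5  15. ] tail->mid [509.1 260.5  11. ] L 112.9 (113) yaw -4.39
knob [508.52082808  95.60497866  82.        ] [510.96795354  92.9747741   91.        ]
pad [ 443. -196.    4.]
pad [ 441. -410.    4.]
pad [ 359. -196.    4.]
pad [ 272. -426.    4.]
```

In the tool's units: 45 mm is 0.9, 20 mm is 0.4.

```bash
python3 drive.py '0.5,0.32,-0.28,0.9,0,0,0 | 0.5,0.32,-0.28,0.9,0,0,0 | 0.5,0.32,-0.28,0.9,0,0,0 | 0.5,0.32,-0.28,0.9,0,0,0 | 0.5,0,0,0.4,0,0,0 | 0.5,0,0,0,0,0,0 | 0.5,0,0,0,0,0,0' >/dev/null; python3 - <<'E'
from H import *
go(598,57,63,-2)
E
```

```text
tcp [598.   57.   94.5] yaw -1.71 t 8.9 | d cur axes [ 0.   0.1 31.5] | rotvec [-0.0008  0.001   0.0051] | d new axes [-0.   0.  31.5]
```

In the tool's units: 15 mm is 0.3, 1.5 mm is 0.03, 0.005 rad is 0.02.

```bash
python3 drive.py '0.5,0,0,0.3,0,0,0.02 | 0.5,0,0,0.3,0,0,0 | 0.5,0,0,0.03,0,0,0 | 0.5,0,0,0,0,0,0 | 0,0,0,0,0,0,0 | 0,0,0,0,0,0,0 | 0,0,0,0,0,0,0 | 0,0,0,0,0,0,0' 70; python3 drive.py '0,0,0,-0.2,0,0,0 | 0,0,0,-0.8,0,0,0 | 0,0,0,-0.8,0,0,0 | 0,0,0,0,0,0,0'
```

```text
time: 9.75
tcp_pos: [599.1, 55.8, 63.9]
orientation: [1.0, -0.018, 0.001, -0.0]
force: [-1.8, 1.1, 6.0]
gripper_width: 0.224
grasp_force: 69.1
time: 10.15
tcp_pos: [602.3, 56.6, 158.9]
orientation: [1.0, -0.018, 0.005, -0.001]
force: [1.8, 0.8, -1.5]
gripper_width: 0.227
grasp_force: 69.0
```

```bash
python3 drive.py '0,-0.8,0,0,0,0,0 | 0,-0.8,0.2,0,0,0,0 | 0,-0.8,0.7,0,0,0,0 | 0,-0.26,0.9,0,0,0,0 | 0,-0.26,0.9,0,0,0,0 | 0,-0.26,0.9,0,0,0,0 | 0,-0.26,0.9,0,0,0,0'; python3 drive.py '0,-0.26,0.9,0,0,0,0 | 0,-0.26,0.9,0,0,0,0 | 0,-0.26,0.9,0,0,0,0 | 0,-0.26,0.7,0,0,0,0 | 0,0,0,0.6,0,0,0 | 0,0,0,0,0,0,0 | 0,0,0,0,0,0,0'; python3 - <<'E'
from H import *
go(363,-330,30,0)
E
```

```text
time: 10.85
tcp_pos: [419.5, -162.7, 152.9]
orientation: [1.0, -0.018, -0.0, 0.0]
force: [0.2, -0.9, -1.9]
gripper_width: 0.228
grasp_force: 69.0
time: 11.55
tcp_pos: [362.1, -327.7, 122.5]
orientation: [1.0, -0.018, -0.001, -0.001]
force: [-0.0, 0.3, -2.5]
gripper_width: 0.223
grasp_force: 69.0
tcp [ 362.1 -327.7  122.5] yaw -2.05 t 11.6 | d cur axes [ 1.1  2.5 92.5] | rotvec [-0.0023  0.0014 -0.0358] | d new axes [ 0.9  2.3 92.5]
```

In the tool's units: 30 mm is 0.6, 20 mm is 0.4, -0.036 rad is -0.144.

```bash
python3 drive.py '0,0.02,0.04,0.6,0,0,-0.144 | 0,0,0,0.6,0,0,0 | 0,0,0,0.4,0,0,0 | 0,0,0,0.2,0,0,0 | 0,0,0,0,0,0,0 | 0,0,0,0.05,0,0,0 | 0,0,0,0,0,0,0';python3 drive.py '0,0,0,0.02,0,0,0 | 0,0,0,0,0,0,0'
```

```text
time: 12.25
tcp_pos: [364.4, -331.4, 31.5]
orientation: [1.0, -0.0, 0.001, 0.001]
force: [0.6, -0.6, -1.5]
gripper_width: 0.229
grasp_force: 69.0
time: 12.45
tcp_pos: [363.8, -331.4, 30.0]
orientation: [1.0, -0.0, 0.0, 0.0]
force: [-0.4, -0.6, -1.1]
gripper_width: 0.228
grasp_force: 69.0
```

In the tool's units: 1.5 mm is 0.03.

```bash
python3 drive.py '0,0,0,0.03,0,0,0 | 0,0,0,0,0,0,0';python3 drive.py '0,0,0,0.024,0,0,0 | 0,0,0,0,0,0,0 | 0.4,0,0,0,0,0,0 | 0.5,0,0,0,0,0,0 | 0.5,0,0,0,0,0,0 | 0.5,0,0,-0.4,0,0,0 | 0.5,0,0,-0.9,0,0,0 | 0.5,0,0,-0.9,0,0,0'; python3 - <<'E'
from H import *
go(593.5,-63.8,64,-1.9)
E
```

```text
time: 12.65
tcp_pos: [363.5, -331.1, 28.0]
orientation: [1.0, -0.001, 0.0, 0.0]
force: [0.5, -0.5, -1.4]
gripper_width: 0.23
grasp_force: 69.1
time: 13.45
tcp_pos: [362.9, -330.1, 137.1]
orientation: [1.0, -0.0, -0.001, -0.001]
force: [1.2, -0.8, 0.3]
gripper_width: 0.498
grasp_force: 0.0
tcp [ 362.9 -330.1  137.1] yaw -0.02 t 13.4 | d cur axes [ 230.6 -266.1   73.4] | rotvec [-0.0027  0.0015  0.0329] | d new axes [ 221.7 -273.8   73.1]
```

In the tool's units: -46 mm is -0.92, -20 mm is -0.4, 0.033 rad is 0.132.

```bash
python3 drive.py '0.5,0,-0.9,-0.4,0,0,0.132 | 0.5,0.1,-0.92,0,0,0,0 | 0.5,0.2,-0.92,0,0,0,0 | 0.5,0.4,-0.92,0,0,0,0 | 0.5,0.72,-0.92,0,0,0,0 | 0.5,0.9,-0.86,0,0,0,0 | 0.5,0.9,0,0,0,0,0 | 0.5,0.9,0,0,0,0,0'; python3 drive.py '0.5,0.28,0,0,0,0,0 | 0.5,0,0,0.4,0,0,0 | 0.5,0,0,0.4,0,0,0 | 0.5,0,0,0,0,0,0 | 0.5,0,0,0,0,0,0'>/dev/null; python3 - <<'E'
from H import *
go(593.5,-63.8,63,-1.9)
E
```

```text
time: 14.25
tcp_pos: [564.0, -79.1, 156.8]
orientation: [1.0, -0.015, 0.0, 0.0]
force: [-0.0, -0.3, 0.6]
gripper_width: 0.497
grasp_force: 0.0
tcp [576.1 -81.1 116.5] yaw -1.92 t 14.8 | d cur axes [ 16.8 -17.9  53.5] | rotvec [-0.0005  0.0011 -0.0004] | d new axes [ 16.8 -17.9  53.5]
```

In the tool's units: 20 mm is 0.4, -18 mm is -0.36.

```bash
python3 drive.py '0.5,0.34,-0.36,0,0,0,0 | 0.5,0,0,0,0,0,0 | 0.5,0,0,0.4,0,0,0 | 0.5,0,0,0.4,0,0,0 | 0.5,0,0,0,0,0,0'>/dev/null;  python3 - <<'E'
from H import *
go(593.5,-63.8,63,-1.9)
E
```

```text
tcp [592.3 -64.4  75.4] yaw -1.94 t 15.2 | d cur axes [ 1.2 -0.6 12.4] | rotvec [ 0.0003  0.0033 -0.0007] | d new axes [ 1.1 -0.6 12.4]
```

```bash
python3 drive.py '0.5,0.02,-0.01,0.24,0,0,0 | 0.5,0,0,0,0,0,0 | 0,0,0,0,0,0,0 | 0,0,0,0,0,0,0 | 0,0,0,0,0,0,0 | 0,0,0,0,0,0,0' 70; python3 drive.py '0,0,0,-0.2,0,0,0 | 0,0,0,-0.8,0,0,0 | 0,0,0,-0.8,0,0,0 | 0,-0.9,0,0,0,0,0 | 0,-0.9,0,0,0,0,0 | 0,-0.9,0.6,0,0,0,0 | 0,-0.8,0.86,0,0,0,0'; python3 drive.py '0,-0.64,0.86,0,0,0,0 | 0,-0.32,0.86,0,0,0,0 | 0,0,0.78,0,0,0,0 | 0,0,0,0.8,0,0,0 | 0,0,0,0,0,0,0'; python3 - <<'E'
from H import *
go(364,-255,30,0)
E
```

```text
time: 15.85
tcp_pos: [595.7, -63.4, 65.8]
orientation: [1.0, -0.017, 0.001, 0.0]
force: [-1.8, 0.2, 6.7]
gripper_width: 0.227
grasp_force: 68.7
time: 16.55
tcp_pos: [425.0, -120.8, 155.0]
orientation: [1.0, -0.015, -0.0, 0.0]
force: [0.3, -1.3, -0.6]
gripper_width: 0.223
grasp_force: 69.5
time: 17.05
tcp_pos: [374.2, -242.8, 112.0]
orientation: [1.0, -0.019, -0.003, -0.002]
force: [-1.8, 0.6, -1.8]
gripper_width: 0.217
grasp_force: 69.5
tcp [ 374.2 -242.8  112. ] yaw -2.15 t 17.1 | d cur axes [-9.3 12.9 82. ] | rotvec [-0.0038  0.0051 -0.0375] | d new axes [-10.2  12.2  82. ]
```

In the tool's units: 30 mm is 0.6, 15 mm is 0.3, -0.0375 rad is -0.15.

```bash
python3 drive.py '0,-0.2,0.24,0,0,0,-0.15 | 0,0,0,0.6,0,0,0 | 0,0,0,0.6,0,0,0 | 0,0,0,0.3,0,0,0 | 0,0,0,0.08,0,0,0 | 0,0,0,0,0,0,0';python3 drive.py '0,0,0,0.05,0,0,0 | 0,0,0,0,0,0,0';python3 drive.py '0,0,0,0.03,0,0,0 | 0,0,0,0,0,0,0 | 0.4,0,0,0,0,0,0 | 0.5,0,0,0,0,0,0 | 0.5,0,0,0,0,0,0 | 0.5,0,0,-0.4,0,0,0 | 0.5,0,0,-0.9,0,0,0 | 0.5,0,0,-0.9,0,0,0'; python3 - <<'E'
from H import *
go(470,300,300,0)
E
```

```text
time: 17.65
tcp_pos: [367.6, -253.6, 36.4]
orientation: [1.0, 0.003, -0.0, -0.0]
force: [-0.4, -0.2, -0.8]
gripper_width: 0.223
grasp_force: 69.5
time: 17.85
tcp_pos: [367.7, -254.6, 34.2]
orientation: [1.0, 0.002, 0.001, 0.001]
force: [0.2, 0.4, -1.2]
gripper_width: 0.224
grasp_force: 69.5
time: 18.65
tcp_pos: [366.4, -253.4, 142.4]
orientation: [1.0, 0.002, -0.001, -0.001]
force: [1.2, -0.7, 0.8]
gripper_width: 0.497
grasp_force: 0.0
tcp [ 366.4 -253.4  142.4] yaw 0.25 t 18.6 | d cur axes [ 105.8 -553.3 -156.4] | rotvec [-0.0025  0.0016  0.0044] | d new axes [ 103.6 -553.4 -157.6]
```

```bash
python3 drive.py '0.5,0,-0.9,-0.8,0,0,0 | 0.5,0,-0.96,-0.8,0,0,0 | 0.5,0,-0.96,-0.6,0,0,0 | 0.5,0.2,-0.96,0,0,0,0 | 0.5,0.2,-0.96,0,0,0,0 | 0.5,0.2,-0.96,0,0,0,0 | 0.5,0.2,-0.96,0,0,0,0 | 0.5,0.2,-0.96,0,0,0,0'; python3 drive.py '0.5,0.2,-0.96,0,0,0,0 | 0.5,0.2,-0.96,0,0,0,0 | 0.5,0.2,-0.96,0,0,0,0 | 0.5,0,-0.6,0,0,0,0 | 0.5,0,0,0,0,0,0 | 0.5,0,0,0,0,0,0';  python3 - <<'E'
from H import *
c=cam('wrist'); im=manip.camera('wrist'); np.save('w4.npy',im)
import pickle; pickle.dump(c,open('w4.pkl','wb'))
a=cv2.resize(im[:256,:,::-1],(768,384),interpolation=cv2.INTER_CUBIC)
t=manip.camera('top'); b=cv2.resize(t[120:264,180:436,::-1],(384,216),interpolation=cv2.INTER_CUBIC); o=np.zeros((600,768,3),np.uint8); o[:384]=a;o[384:,:384]=b
cv2.imwrite('pics/w4.png',o)
E
```

```text
time: 19.45
tcp_pos: [415.8, 105.6, 233.8]
orientation: [1.0, 0.001, 0.001, 0.001]
force: [0.6, -1.3, 0.2]
gripper_width: 0.5
grasp_force: 0.0
time: 20.05
tcp_pos: [444.2, 279.0, 233.2]
orientation: [1.0, 0.003, -0.0, 0.0]
force: [0.0, -1.2, -0.1]
gripper_width: 0.5
grasp_force: 0.0
```

View pics/w4.png

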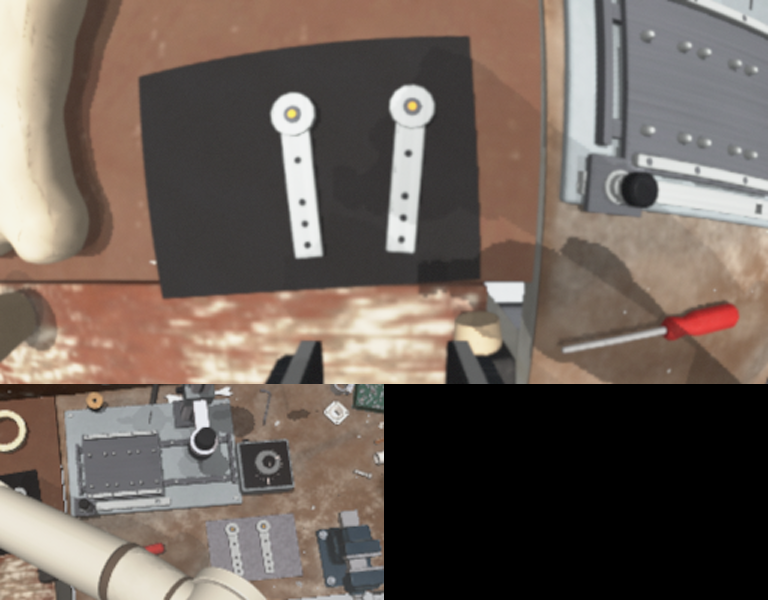

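Both checked bars lie on the pad, the stage is empty and the knob is down. The mat bars have heads (292,114) and (411,106), and tails (308,257) and (401,251).

```bash
python3 - <<'E'
from H import *
import pickle; c=pickle.load(open('w4.pkl','rb'))
W=lambda u,v,z: pt('wrist',u/1.5,v/1.5,z,c)
for n,h,t in [('A',(292,114),(308,257)),('B',(411.5,106),(401,251))]:
    H=W(*h,15); T=W(*t,11); d=H-T; L=np.hypot(d[0],d[1]); u=d/L; u[2]=0; yw=np.degrees(np.arctan2(d[1],d[0]))
    m=(H-48*u+T+65*u)/2
    print(n,'mid',m.round(1),'L',L.round(1),'yaw',yw.round(2)); g=m-4*u
    go(g[0],g[1],26.5,yw)
E
```

```text
A mid [504.5 343.8  13. ] L 112.5 yaw 5.19
tcp [445.1 276.8 233.2] yaw 0.15 t 20.1 | d cur axes [ 55.7 -66.8 206.6] | rotvec [ 0.0014  0.0003 -0.088 ] | d new axes [ 61.2 -61.4 206.7]
B mid [509.6 260.8  13. ] L 112.3 yaw -3.31
tcp [445.1 276.8 233.2] yaw 0.15 t 20.1 | d cur axes [ 60.5  15.6 206.7] | rotvec [0.0014 0.0002 0.0603] | d new axes [ 61.3  12.2 206.7]
```

In the tool's units: 40 mm is 0.8, 4 mm is 0.08, 0.06 rad is 0.24.

```bash
python3 drive.py '0.5,0.4,0.08,0.9,0,0,0.24 | 0.5,0.4,0.08,0.9,0,0,0 | 0.5,0.42,0.08,0.9,0,0,0 | 0.5,0,0,0.8,0,0,0 | 0.5,0,0,0,0,0,0 | 0.5,0,0,0,0,0,0'>/dev/null; python3 - <<'E'
from H import *
go(505.6,261,27,-3.6)
E
```

```text
tcp [505.2 263.   58.9] yaw -3.29 t 20.8 | d cur axes [ 0.6  2.  31.9] | rotvec [0.0008 0.0013 0.0055] | d new axes [ 0.6  2.  31.9]
```

In the tool's units: 15 mm is 0.3, 12 mm is 0.24, 0.005 rad is 0.02.

```bash
python3 drive.py '0.5,0.01,0.04,0.3,0,0,0.02 | 0.5,0,0,0.24,0,0,0 | 0.5,0,0,0.1,0,0,0 | 0.5,0,0,0,0,0,0 | 0,0,0,0,0,0,0 | 0,0,0,0,0,0,0 | 0,0,0,0,0,0,0 | 0,0,0,0,0,0,0' 70; python3 drive.py '0,0,0,-0.2,0,0,0 | 0,0,0,-0.8,0,0,0 | 0,0,0,-0.8,0,0,0 | 0,0,0,-0.6,0,0,0 | 0,0,0,0,0,0,0'; python3 - <<'E'
from H import *
go(595,-3.8,100,-1.9)
E
```

```text
time: 21.55
tcp_pos: [506.4, 262.4, 27.7]
orientation: [1.0, -0.031, 0.001, -0.0]
force: [-1.5, -0.6, 5.8]
gripper_width: 0.224
grasp_force: 68.5
time: 22.05
tcp_pos: [508.6, 263.9, 151.8]
orientation: [1.0, -0.031, 0.004, -0.002]
force: [0.9, 0.8, -1.4]
gripper_width: 0.227
grasp_force: 69.0
tcp [508.6 263.9 151.8] yaw -3.50 t 22.1 | d cur axes [102.2 262.2  51.5] | rotvec [-0.0041 -0.0078 -0.0279] | d new axes [ 95.2 264.7  51.8]
```

```bash
python3 drive.py '0,0.32,0.88,0,0,0,-0.112 | 0,0.32,0.88,0,0,0,0 | 0,0.32,0.88,0,0,0,0 | 0,0.32,0.88,0,0,0,0 | 0,0.32,0.88,0,0,0,0 | 0,0.3,0.88,0,0,0,0 | 0,0,0,0.6,0,0,0 | 0,0,0,0,0,0,0'; python3 drive.py '0,0,0,0.2,0,0,0 | 0,0,0,0,0,0,0 | 0,0,0,0,0,0,0' ; python3 - <<'E'
from H import *
go(595.8,-3.8,65,-1.9)
c=cam('wrist'); im=manip.camera('wrist'); np.save('w5.npy',im)
import pickle; pickle.dump(c,open('w5.pkl','wb'))
cv2.imwrite('pics/w5.png',cv2.resize(im[:,:,::-1],(768,576),interpolation=cv2.INTER_CUBIC))
E
```

```text
time: 22.85
tcp_pos: [587.8, -8.7, 112.6]
orientation: [1.0, -0.019, -0.004, 0.0]
force: [-1.4, 0.8, -2.4]
gripper_width: 0.222
grasp_force: 69.0
time: 23.15
tcp_pos: [590.9, -3.9, 106.9]
orientation: [1.0, -0.015, 0.0, -0.0]
force: [-0.6, 0.4, -1.4]
gripper_width: 0.223
grasp_force: 69.1
tcp [590.9  -3.9 106.9] yaw -1.76 t 23.1 | d cur axes [ 4.9 -0.2 41.9] | rotvec [-0.0005 -0.0003  0.0024] | d new axes [ 4.9 -0.2 41.9]
```

View pics/w5.png

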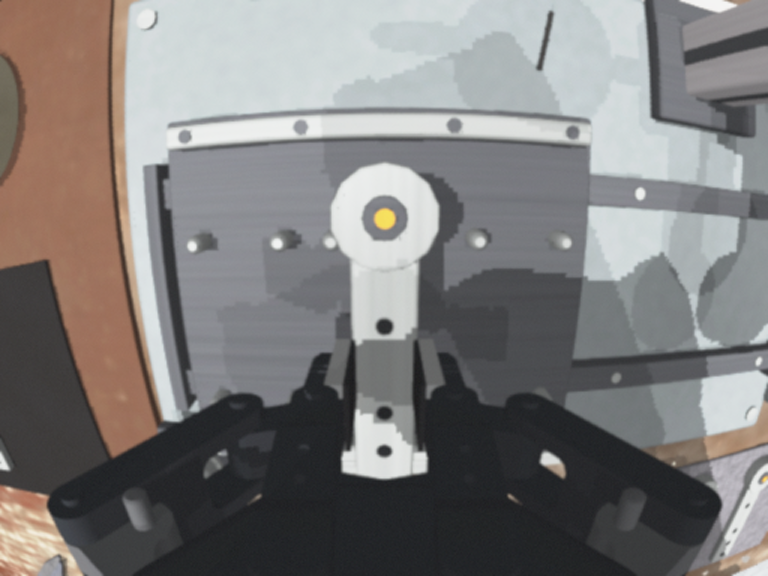

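The bar is held straight with its head at (385,218); pins are visible at (195,244), (280,240), (330,241), (480,239) and (562,242).

```bash
python3 - <<'E'
from H import *
import pickle; c=pickle.load(open('w5.pkl','rb'))
W=lambda u,v,z: pt('wrist',u/1.5,v/1.5,z,c)
print('head',W(385,218,94).round(1),'tailhole',W(384,451,90).round(1))
for u,v in [(193,244),(277,241),(328,242),(480,239),(564,242)]: print(W(u,v,53).round(1))
print('strip',W(380,118,52).round(1),W(380,134,52).round(1))
E
```

```text
head [641.7  -6.7  94. ] tailhole [555.5  -3.8  90. ]
[630.3  74.6  53. ]
[629.6  37.1  53. ]
[628.3  16.3  53. ]
[627.8 -44.6  53. ]
[626.2 -81.3  53. ]
strip [676.5  -5.9  52. ] [670.1  -5.7  52. ]
```

```bash
python3 drive.py '0,0.12,-0.03,0.3,0,0,0.008 | 0,0,0,0.24,0,0,0 | 0,0,0,0.14,0,0,0 | 0,0,0,0,0,0,0 | 0,0,0,0,0,0,0'; python3 drive.py '0,0,0,0.06,0,0,0 | 0,0,0,0,0,0,0 | 0,0,0,0.06,0,0,0 | 0,0,0,0,0,0,0'
```

```text
time: 23.7
tcp_pos: [596.5, -4.0, 72.0]
orientation: [1.0, -0.018, -0.0, -0.0]
force: [0.4, 0.4, -1.3]
gripper_width: 0.221
grasp_force: 69.1
time: 24.1
tcp_pos: [596.7, -4.3, 66.3]
orientation: [1.0, -0.018, -0.0, 0.0]
force: [-0.5, 0.7, -1.3]
gripper_width: 0.226
grasp_force: 69.1
```

Careful with the scale: shifts go in units of 50 mm and turns go in units of 0.25 rad. That gives: 1 mm is 0.02, -0.7 mm is -0.014.

```bash
python3 drive.py '0,0,-0.014,0.02,0,0,0 | 0,0,0,0,0,0,0 | 0,0,0,0,0,0,0 | 0.4,0,0,0,0,0,0 | 0.45,0,0,0,0,0,0 | 0.45,0,0,0,0,0,0'; python3 drive.py '0.45,0,0,-0.4,0,0,0 | 0.5,0,0,-0.8,0,0,0 | 0.5,-0.3,-0.6,-0.8,0,0,0 | 0.5,-0.3,-0.9,0,0,0,0 | 0.5,-0.3,-0.9,0,0,0,0 | 0.5,-0.3,-0.9,0,0,0,0 | 0.5,-0.3,-0.9,0,0,0,0 | 0.5,-0.2,-0.9,0,0,0,0'; python3 drive.py '0.5,-0.1,-0.8,0,0,0,0 | 0.5,-0.1,-0.8,0,0,0,0 | 0.5,0,0,0,0,0,0 | 0.5,0,0,0,0,0,0' >/dev/null; python3 - <<'E'
from H import *
go(500.5,343.8,27,5.4)
c=cam('wrist'); im=manip.camera('wrist'); np.save('w6.npy',im)
import pickle; pickle.dump(c,open('w6.pkl','wb'))
cv2.imwrite('pics/w6.png',cv2.resize(im[:,:,::-1],(768,576),interpolation=cv2.INTER_CUBIC))
E
```

```text
time: 24.7
tcp_pos: [597.2, -3.4, 65.8]
orientation: [1.0, -0.018, 0.0, -0.0]
force: [-0.4, -0.1, -0.1]
gripper_width: 0.446
grasp_force: 0.0
time: 25.5
tcp_pos: [520.5, 254.8, 164.2]
orientation: [1.0, -0.018, 0.0, 0.0]
force: [1.1, 0.7, 0.2]
gripper_width: 0.502
grasp_force: 0.0
tcp [513.5 335.  163.8] yaw -1.83 t 25.9 | d cur axes [-13.3  -8.3 136.9] | rotvec [-0.0004  0.     -0.1262] | d new axes [-12.1 -10.  136.8]
```

View pics/w6.png

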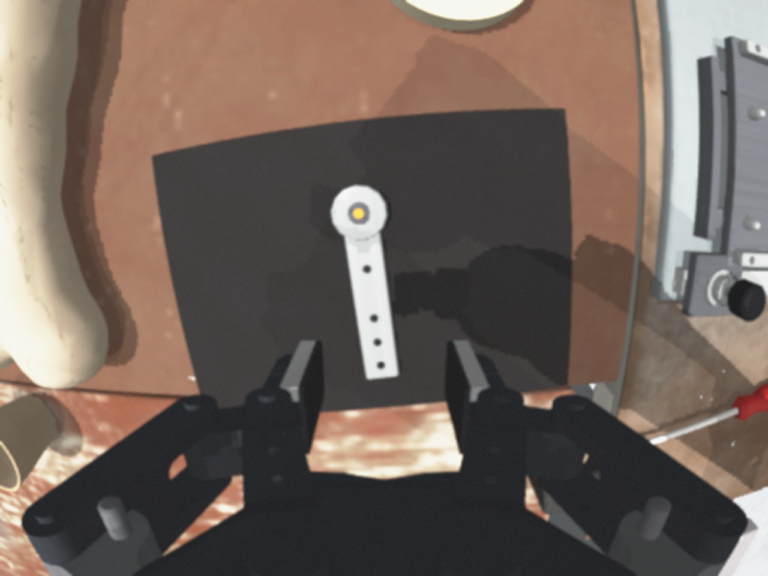

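The second bar is still on the mat, head at (358,213), tail at (381,377).

```bash
python3 - <<'E'
from H import *
import pickle; c=pickle.load(open('w6.pkl','rb'))
W=lambda u,v,z: pt('wrist',u/1.5,v/1.5,z,c)
H=W(358.5,213,15); T=W(381.5,377,11); d=H-T; L=np.hypot(d[0],d[1]); u=d/L; u[2]=0; yw=np.degrees(np.arctan2(d[1],d[0])); m=(H-48*u+T+65*u)/2
print(H,m,L,yw); g=m-4*u; go(g[0],g[1],27,yw)
E
```

```text
[552.35516627 348.2047721   15.        ] [504.97055901 343.88320829  13.        ] 112.16253293795567 5.211064796811849
tcp [514.3 333.1 163.6] yaw -1.99 t 25.9 | d cur axes [-13.7 -10.1 136.6] | rotvec [ 9.000e-04  1.000e-04 -1.256e-01] | d new axes [-12.3 -11.6 136.6]
```

In the tool's units: 40 mm is 0.8, 20 mm is 0.4, -0.126 rad is -0.504.

```bash
python3 drive.py '0.5,0,0,0.4,0,0,-0.504 | 0.5,-0.24,-0.232,0.8,0,0,0 | 0.5,0,0,0.8,0,0,0 | 0.5,0,0,0,0,0,0 | 0.5,0,0,0,0,0,0'>/dev/null; python3 - <<'E'
from H import *
go(501,343.5,27,5.2)
E
```

```text
tcp [501.9 342.   63.8] yaw 5.08 t 26.4 | d cur axes [-0.7 -1.6 36.8] | rotvec [ 0.0016  0.0011 -0.0022] | d new axes [-0.8 -1.6 36.8]
```

In the tool's units: 15 mm is 0.3, 6.5 mm is 0.13.

```bash
python3 drive.py '0.5,-0.014,-0.03,0.3,0,0,0 | 0.5,0,0,0.3,0,0,0 | 0.5,0,0,0.13,0,0,0 | 0.5,0,0,0,0,0,0 | 0,0,0,0,0,0,0 | 0,0,0,0,0,0,0 | 0,0,0,0,0,0,0 | 0,0,0,0,0,0,0' 70; python3 drive.py '0,0,0,-0.2,0,0,0 | 0,0,0,-0.8,0,0,0 | 0,0,0,-0.8,0,0,0 | 0,0,0,-0.6,0,0,0.5 | 0,0,0,0,0,0,0'; python3 - <<'E'
from H import *
go(596.2,56.2,105,-1.9)
E
```

```text
time: 27.25
tcp_pos: [500.8, 345.8, 28.0]
orientation: [0.999, 0.045, 0.0, -0.0]
force: [-0.8, 0.3, 4.1]
gripper_width: 0.227
grasp_force: 69.1
time: 27.75
tcp_pos: [503.1, 347.5, 152.8]
orientation: [1.0, -0.019, 0.004, -0.003]
force: [0.7, 0.3, -1.2]
gripper_width: 0.228
grasp_force: 69.0
tcp [503.1 347.5 152.8] yaw -2.12 t 27.8 | d cur axes [103.5 287.9  47.1] | rotvec [-0.0052 -0.0075 -0.0039] | d new axes [102.7 288.1  47.8]
```

In the tool's units: 48 mm is 0.96, 30 mm is 0.6.

```bash
python3 drive.py '0,0.34,0.96,0,0,0,0 | 0,0.34,0.96,0,0,0,0 | 0,0.34,0.96,0,0,0,0 | 0,0.34,0.96,0,0,0,0 | 0,0.34,0.96,0,0,0,0 | 0,0.34,0.96,0,0,0,0 | 0,0,0,0.6,0,0,0 | 0,0,0,0,0,0,0' >/dev/null; python3 drive.py '0,0,0,0.2,0,0,0 | 0,0,0,0,0,0,0 | 0,0,0,0,0,0,0 | 0,0,0,0,0,0,0' ; python3 - <<'E'
from H import *
go(596.8,56.2,65,-1.9)
c=cam('wrist'); im=manip.camera('wrist'); np.save('w7.npy',im)
import pickle; pickle.dump(c,open('w7.pkl','wb'))
cv2.imwrite('pics/w7.png',cv2.resize(im[:,:,::-1],(768,576),interpolation=cv2.INTER_CUBIC))
E
```

```text
time: 28.95
tcp_pos: [591.3, 60.5, 108.1]
orientation: [1.0, -0.016, 0.001, -0.0]
force: [-0.6, 0.0, -2.4]
gripper_width: 0.223
grasp_force: 69.0
tcp [591.3  60.5 108.1] yaw -1.85 t 28.9 | d cur axes [ 5.6  4.1 43.1] | rotvec [-0.0004 -0.0012  0.0009] | d new axes [ 5.7  4.1 43.1]
```

View pics/w7.png

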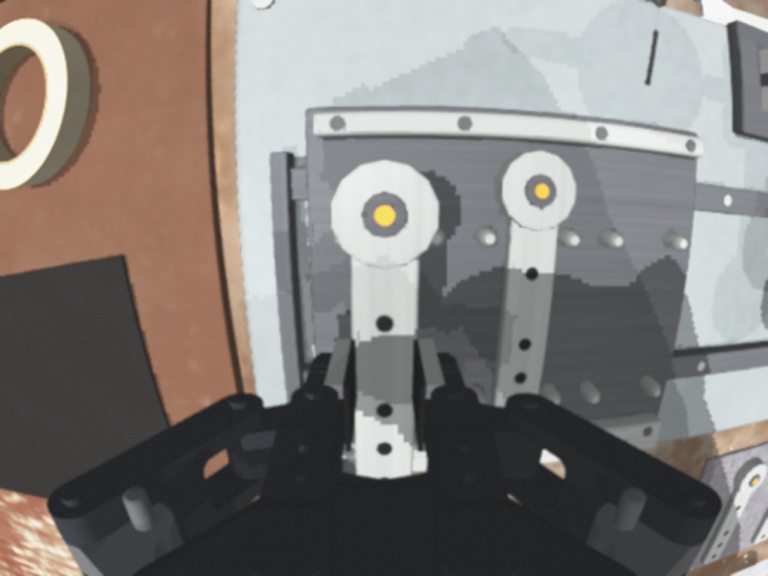

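The first bar lies between its pins in the middle lane (head 541,190). The held bar's head is at (385,215).

```bash
python3 - <<'E'
from H import *
import pickle; c=pickle.load(open('w7.pkl','rb'))
W=lambda u,v,z: pt('wrist',u/1.5,v/1.5,z,c)
print('held',W(385,215,95).round(1),W(384.5,449,91).round(1),'placed',W(541,190,52).round(1),W(532,274,48).round(1),W(520,378,48).round(1))
for u,v in [(485,238),(569,239),(611,240),(678,242)]: print(W(u,v,53).round(1))
E
```

```text
held [643.1  57.6  95. ] [556.8  60.5  91. ] placed [648.   -6.7  52. ] [611.5  -5.2  48. ] [561.6  -3.1  48. ]
[628.4  17.4  53. ]
[627.6 -19.8  53. ]
[627.2 -40.6  53. ]
[626.5 -79.   53. ]
```

```bash
python3 drive.py '0,0.13,0.01,0.3,0,0,0.004 | 0,0,0,0.24,0,0,0 | 0,0,0,0.14,0,0,0 | 0,0,0,0,0,0,0 | 0,0,0,0,0,0,0'; python3 drive.py '0,0,0,0.06,0,0,0 | 0,0,0,0,0,0,0 | 0,0,0,0.06,0,0,0 | 0,0,0,0,0,0,0'
```

```text
time: 29.5
tcp_pos: [597.0, 58.6, 72.7]
orientation: [1.0, -0.018, -0.001, -0.0]
force: [0.2, 0.1, -1.2]
gripper_width: 0.221
grasp_force: 69.0
time: 29.9
tcp_pos: [597.3, 58.4, 67.2]
orientation: [1.0, -0.018, -0.0, 0.0]
force: [0.5, 0.2, -1.8]
gripper_width: 0.223
grasp_force: 69.0
```

In the tool's units: 2 mm is 0.04.

```bash
python3 drive.py '0,0,0,0.04,0,0,0 | 0,0,0,0,0,0,0 | 0,0,0,0,0,0,0 | 0.4,0,0,0,0,0,0 | 0.45,0,0,0,0,0,0 | 0.45,0,0,0,0,0,0'; python3 drive.py '0.45,0,0,-0.4,0,0,0 | 0.5,0,0,-0.8,0,0,0 | 0.5,-0.4,0.2,-0.8,0,0,0 | 0.5,-0.5,0.2,-0.8,0,0,0 | 0.5,-0.5,0.2,0,0,0,0 | 0.5,0,0,0,0,0,0 | 0.5,0,0,0,0,0,0'; python3 - <<'E'
from H import *
go(504,100.5,79,-1.6)
c=cam('wrist'); im=manip.camera('wrist'); np.save('w8.npy',im)
import pickle; pickle.dump(c,open('w8.pkl','wb'))
cv2.imwrite('pics/w8.png',cv2.resize(im[:,:,::-1],(768,576),interpolation=cv2.INTER_CUBIC))
E
```

```text
time: 30.5
tcp_pos: [597.7, 58.6, 65.6]
orientation: [1.0, -0.018, 0.0, -0.0]
force: [0.1, 0.3, -0.3]
gripper_width: 0.454
grasp_force: 0.0
time: 31.2
tcp_pos: [526.5, 30.6, 205.8]
orientation: [1.0, -0.018, 0.001, 0.0]
force: [-0.2, -0.1, -0.1]
gripper_width: 0.503
grasp_force: 0.0
tcp [526.5  30.6 205.8] yaw -2.06 t 31.2 | d cur axes [-25.1 -69.1 126.7] | rotvec [ 0.0006 -0.0012 -0.008 ] | d new axes [-24.4 -69.3 126.8]
```

View pics/w8.png

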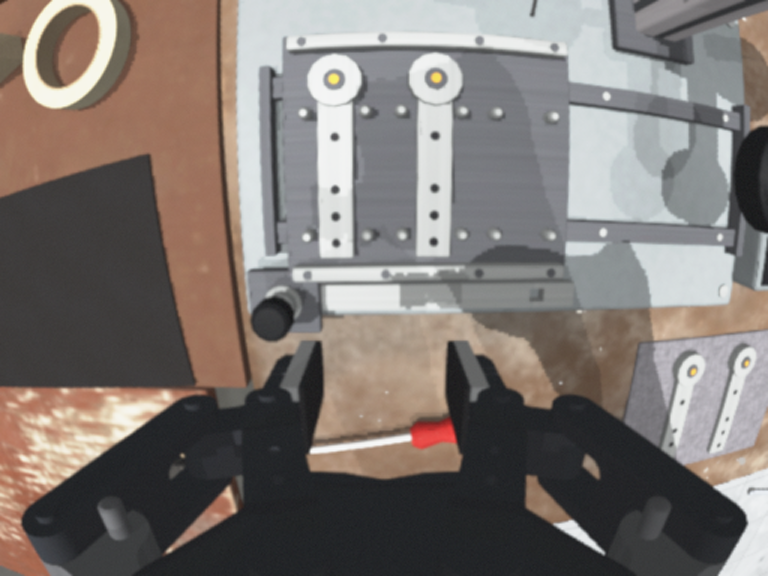

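Both bars lie flat between their pins, heads toward the column (334,79 and 436,77). Now the plunger.

In the tool's units: -8 mm is -0.16, 30 mm is 0.6, -0.008 rad is -0.032.

```bash
python3 drive.py '0.6,-0.16,-0.46,0.5,0,0,-0.032 | 0.6,-0.16,-0.46,0.5,0,0,0 | 0.6,-0.14,-0.46,0.6,0,0,0 | 0.6,0,0,0,0,0,0 | 0.6,0,0,0,0,0,0'>/dev/null; python3 - <<'E'
from H import *
go(505,100.4,79,-1.6)
E
```

```text
tcp [505.1 101.9 124. ] yaw -1.42 t 31.8 | d cur axes [ 0.   1.5 45. ] | rotvec [-0.0006  0.0026  0.0032] | d new axes [-0.1  1.5 45. ]
```

In the tool's units: 20 mm is 0.4, 18 mm is 0.36, 0.003 rad is 0.012.

```bash
python3 drive.py '0.6,0,0.03,0.4,0,0,0.012 | 0.6,0,0,0.36,0,0,0 | 0.6,0,0,0.12,0,0,0 | 0.6,0,0,0,0,0,0 | 0,0,0,0,0,0,0 | 0,0,0,0,0,0,0 | 0,0,0,0,0,0,0 | 0,0,0,0,0,0,0' 60; python3 drive.py '0,0,0,-0.08,0,0,0 | 0,0,0,-0.08,0,0,0 | 0,0,0,-0.1,0,0,0 | 0,0,0,0,0,0,0 | 0,0,0,0,0,0,0'
```

```text
time: 32.55
tcp_pos: [506.5, 99.4, 82.7]
orientation: [1.0, -0.015, 0.001, -0.0]
force: [-1.0, -0.7, 5.7]
gripper_width: 0.273
grasp_force: 58.8
time: 33.05
tcp_pos: [506.2, 99.3, 94.4]
orientation: [1.0, -0.015, 0.001, -0.0]
force: [5.8, 0.8, -8.6]
gripper_width: 0.266
grasp_force: 59.2
```

In the tool's units: 10 mm is 0.2, 25 mm is 0.5.

```bash
python3 drive.py '0,0,0.2,0,0,0,0 | 0,0,0.4,0,0,0,0 | 0,0,0.5,0,0,0,0 | 0,0,0.5,0,0,0,0'; python3 drive.py '0,0,0.5,0,0,0,0 | 0,0,0.5,0,0,0,0 | 0,0,0.4,0,0,0,0 | 0,0,0.2,0,0,0,0 | 0,0,0,0,0,0,0 | 0,0,0,0,0,0,0'
```

```text
time: 33.45
tcp_pos: [504.3, 19.7, 94.5]
orientation: [1.0, -0.014, 0.001, -0.001]
force: [7.3, 3.7, -8.9]
gripper_width: 0.275
grasp_force: 59.6
time: 34.05
tcp_pos: [502.4, -62.0, 94.6]
orientation: [1.0, -0.016, 0.002, 0.0]
force: [6.5, -0.9, -9.4]
gripper_width: 0.274
grasp_force: 59.8
```

```bash
python3 drive.py '0,0,0.16,0,0,0,0 | 0,0,0.12,0,0,0,0 | 0,0,0.06,0,0,0,0 | 0,0,0.02,0,0,0,0 | 0,0,0,0,0,0,0 | 0,0,0,0,0,0,0'; python3 drive.py '0,0,0.006,0,0,0,0 | 0,0,0,0,0,0,0 | 0,0,0,0,0,0,0'
```

```text
time: 34.65
tcp_pos: [502.0, -78.6, 94.6]
orientation: [1.0, -0.015, 0.002, -0.0]
force: [7.4, -1.2, -8.3]
gripper_width: 0.274
grasp_force: 59.8
time: 34.95
tcp_pos: [502.0, -78.6, 94.6]
orientation: [1.0, -0.015, 0.002, -0.0]
force: [7.5, 0.7, -9.7]
gripper_width: 0.274
grasp_force: 59.8
```

```bash
python3 drive.py '0,0,0.034,0,0,0,0 | 0,0,0,0,0,0,0 | 0,0,0,0,0,0,0'; python3 drive.py '0,0,0,0.08,0,0,0 | 0,0,0,0.08,0,0,0 | 0,0,0,0.08,0,0,0 | 0,0,0,0,0,0,0 | 0,0,0,0,0,0,0'
```

```text
time: 35.25
tcp_pos: [502.0, -80.3, 94.6]
orientation: [1.0, -0.015, 0.002, -0.0]
force: [8.2, 0.8, -8.7]
gripper_width: 0.271
grasp_force: 59.8
time: 35.75
tcp_pos: [502.0, -80.2, 82.8]
orientation: [1.0, -0.015, 0.002, -0.0]
force: [6.6, 0.7, -5.9]
gripper_width: 0.272
grasp_force: 60.1
```

In the tool's units: 30 mm is 0.6, -25 mm is -0.5.

```bash
python3 drive.py '0.35,0,0,0,0,0,0 | 0.6,0,0,0,0,0,0 | 0.6,0,0,0,0,0,0 | 0.6,0,0,-0.9,0,0,0 | 0.6,0,0,-0.9,0,0,0 | 0.8,-0.5,0.2,-0.9,0,0,0 | 0.9,-0.5,0.6,-0.2,0,0,0 | 1,0,0.92,0,0,0,0'; python3 drive.py '1,0,0.92,0,0,0,0 | 1,0.2,0.92,0,0,0,0 | 1,0.2,0.92,0,0,0,0 | 1,0.2,0.92,0,0,0,0 | 1,0,0,0,0,0,0 | 1,0,0,0,0,0,0'; python3 - <<'E'
from H import *
go(561,-345,69,-1.9)
c=cam('wrist'); im=manip.camera('wrist'); np.save('w9.npy',im)
import pickle; pickle.dump(c,open('w9.pkl','wb'))
cv2.imwrite('pics/w9.png',cv2.resize(im[:,:,::-1],(768,576),interpolation=cv2.INTER_CUBIC))
print(px('wrist',[502,-80.5,82],c)*1.5,manip.observe()['q'].round(2))
E
```

```text
time: 36.55
tcp_pos: [447.1, -163.3, 227.7]
orientation: [1.0, -0.013, 0.001, 0.001]
force: [1.6, -0.1, -0.1]
gripper_width: 0.998
grasp_force: 0.0
time: 37.15
tcp_pos: [472.0, -350.3, 224.4]
orientation: [1.0, -0.016, -0.001, -0.001]
force: [0.4, 0.5, -0.1]
gripper_width: 1.002
grasp_force: 0.0
tcp [ 472.  -350.3  224.4] yaw -1.89 t 37.1 | d cur axes [ 89.   -8.  155.3] | rotvec [-0.0014  0.0014  0.0002] | d new axes [ 88.8  -8.3 155.4]
[ 29.37436098 252.04938896] [ 0.93  0.42 -0.44  1.74  0.2   1.03 -1.18]
```

View pics/w9.png

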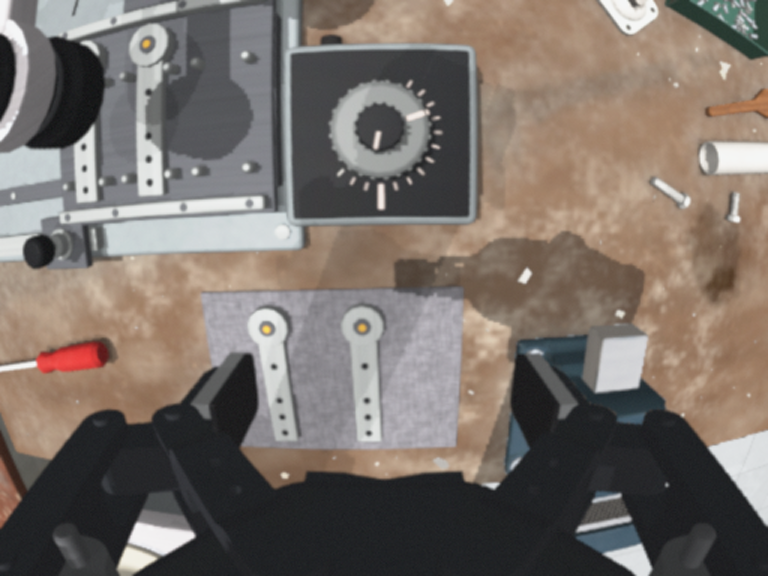

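The console is visible: ring centre about (381,129), ring line at (416,116), fine line at (377,140), long tick (381,197). The stage is back under the camera.

```bash
python3 - <<'E'
from H import *
import pickle; c=pickle.load(open('w9.pkl','rb')); im=np.load('w9.npy')
W=lambda u,v,z: pt('wrist',u/1.5,v/1.5,z,c)
print('bar lane1',W(148,44,52).round(1),'hole',W(148,184,48).round(1),'knob',W(40,247,82).round(1))
g=cv2.cvtColor(im,cv2.COLOR_RGB2GRAY); x0,y0,x1,y1=200,35,312,142
# ring: mid-grey blob; lines: bright
sub=im[y0:y1,x0:x1].astype(int); br=((sub.min(2)>190)*255).astype(np.uint8)
n,l,s,ce=cv2.connectedComponentsWithStats(br)
for i in range(1,n):
    if s[i,4]>=4:
        u,v=ce[i]+[x0,y0]; print('bright',(u*1.5).round(1),(v*1.5).round(1),s[i,4],pt('wrist',u,v,75,c).round(1)[:2],pt('wrist',u,v,52,c).round(1)[:2])
m=((g[y0:y1,x0:x1]>90)*255).astype(np.uint8); m=cv2.morphologyEx(m,cv2.MORPH_OPEN,np.ones((7,7),np.uint8))
for k in cv2.findContours(m,cv2.RETR_EXTERNAL,cv2.CHAIN_APPROX_NONE)[0]:
    if cv2.contourArea(k)>400:
        (u,v),r=cv2.minEnclosingCircle(k); u+=x0+.5;v+=y0+.5; print('ring',u*1.5,v*1.5,r*1.5,cv2.contourArea(k),pt('wrist',u,v,70,c).round(1))
E
```

```text
bar lane1 [ 643.3 -187.5   52. ] hole [ 539.3 -181.7   48. ] knob [505.  -93.9  82. ]
bright 345.0 129.5 203 [ 561.7 -330.9] [ 563.7 -328.9]
bright 414.8 114.9 48 [ 569.2 -372.7] [ 571.8 -374.3]
bright 376.4 139.1 21 [ 555.  -349.4] [ 556.4 -349. ]
bright 380.6 196.9 51 [ 519.9 -350.7] [ 518.4 -350.4]
ring 379.57376861572266 129.1721305847168 51.40695762634277 3326.5 [ 561.4 -351.4   70. ]
```

```bash
python3 drive.py '1,0.6,0,0,0,0,0 | 1,0.6,0,0.2,0,0,0 | 1,0.58,0,0.4,0,0,0 | 1,0,0.02,0.8,0,0,0 | 1,0,0,0.6,0,0,0 | 1,0,0,0,0,0,0 | 1,0,0,0,0,0,0' >/dev/null; python3 - <<'E'
from H import *
go(561.3,-351.5,75,-1.9)
E
```

```text
tcp [ 562.  -351.5  125.6] yaw -1.62 t 37.9 | d cur axes [-0.7  0.1 50.6] | rotvec [-0.0012  0.0007  0.0049] | d new axes [-0.7  0.  50.6]
```

```bash
python3 drive.py '1,-0.014,0,0.4,0,0,0 | 1,0,0,0.4,0,0,0 | 1,0,0,0.2,0,0,0 | 1,0,0,0,0,0,0 | 0.8,0,0,0,0,0,0' 40;  python3 drive.py '0.5,0,0,0,0,0,0 | 0.5,0,0,0,0,0,0 | 0.5,0,0,0,0,0,0 | 0.5,0,0,0,0,0,0'; python3 drive.py '0.5,0,0,0,0,0,0.4 | 0.5,0,0,0,0,0,0.4 | 0.5,0,0,0,0,0,0 | 0.5,0,0,0,0,0,0'; python3 - <<'E'
from H import *
s=manip.observe(); print(s['q'].round(2),s['moment'].round(2))
go(561,-351,75)
E
```

```text
time: 38.4
tcp_pos: [562.2, -353.5, 76.9]
orientation: [1.0, -0.015, 0.001, 0.0]
force: [0.3, 0.9, 1.1]
gripper_width: 0.855
grasp_force: 0.0
time: 38.8
tcp_pos: [562.7, -351.0, 77.7]
orientation: [1.0, -0.015, 0.001, -0.001]
force: [-2.4, 6.4, 8.7]
gripper_width: 0.681
grasp_force: 41.7
time: 39.2
tcp_pos: [562.7, -351.0, 77.7]
orientation: [0.993, -0.114, 0.001, -0.001]
force: [-2.8, 6.8, 8.4]
gripper_width: 0.685
grasp_force: 41.8
[ 0.75  0.71 -0.33  1.63  0.29  0.84 -1.5 ] [ 1.34  0.5  -0.1 ]
tcp [ 562.7 -351.    77.7] yaw -13.12 t 39.2 | d cur axes [-1.7  0.4  2.7] | rotvec [-0.0019 -0.0014  0.    ] | d new axes [-1.7  0.4  2.7]
```

In the tool's units: 0.14 rad is 0.56.

```bash
python3 drive.py '0.5,0,0,0,0,0,0.56 | 0.5,0,0,0,0,0,0.56 | 0.5,0,0,0,0,0,0.56 | 0.5,0,0,0,0,0,0.56 | 0.5,0,0,0,0,0,0.56 | 0.5,0,0,0,0,0,0.56 | 0.5,0,0,0,0,0,0 | 0.5,0,0,0,0,0,0'; python3 drive.py '0.8,0,0,0,0,0,0 | 1,0,0,0,0,0,0 | 1,0,0,0,0,0,0 | 1,0,0,-0.5,0,0,0 | 1,0,0,-0.5,0,0,0 | 1,0,0,0,0,0,0'; python3 - <<'E'
from H import *
s=manip.observe(); print(s['q'].round(2),s['moment'].round(2))
go(561.3,-351.5,75,-1.9)
E
```

```text
time: 40.0
tcp_pos: [562.6, -351.2, 77.7]
orientation: [0.861, -0.509, 0.0, -0.001]
force: [-2.5, 5.8, 8.3]
gripper_width: 0.68
grasp_force: 41.9
time: 40.6
tcp_pos: [563.7, -355.1, 129.3]
orientation: [0.86, -0.51, 0.004, 0.0]
force: [0.6, -0.4, 0.8]
gripper_width: 1.001
grasp_force: 0.0
[ 0.62  0.62 -0.13  1.62  0.1   0.9  -2.2 ] [ 0.   -0.01  0.  ]
tcp [ 563.7 -355.1  129.3] yaw -61.35 t 40.6 | d cur axes [-4.7  0.6 54.2] | rotvec [-0.     -0.0076 -1.0376] | d new axes [-2.5 -3.5 54.3]
```

In the tool's units: -0.148 rad is -0.592.

```bash
python3 drive.py '1,0,0,0,0,0,-0.592 | 1,0,0,0,0,0,-0.592 | 1,0,0,0,0,0,-0.592 | 1,0,0,0,0,0,-0.592 | 1,0,0,0,0,0,-0.592 | 1,0,0,0,0,0,-0.592 | 1,0,0,0,0,0,-0.592 | 1,0,0,0,0,0,0'>/dev/null; python3 drive.py '1,0,0,0,0,0,0 | 1,0,0,0,0,0,0' >/dev/null; python3 - <<'E'
from H import *
go(561.8,-351.3,77,-1.9)
E
```

```text
tcp [ 561.1 -353.3  125. ] yaw -2.14 t 41.6 | d cur axes [ 0.7 -2.1 48. ] | rotvec [-0.0001  0.0003 -0.0041] | d new axes [ 0.7 -2.1 48. ]
```

```bash
python3 drive.py '1,0.014,-0.04,0.4,0,0,0 | 1,0,0,0.4,0,0,0 | 1,0,0,0.16,0,0,0 | 1,0,0,0,0,0,0 | 0.5,0,0,0,0,0,0 | 0.5,0,0,0,0,0,0 | 0.5,0,0,0,0,0,0 | 0.5,0,0,0,0,0,0' 40; python3 drive.py '0.5,0,0,0,0,0,0.4 | 0.5,0,0,0,0,0,0.56 | 0.5,0,0,0,0,0,0.56 | 0.5,0,0,0,0,0,0.56 | 0.5,0,0,0,0,0,0.56 | 0.5,0,0,0,0,0,0.56 | 0.5,0,0,0,0,0,0.4 | 0.5,0,0,0,0,0,0'; python3 drive.py '0.5,0,0,0,0,0,0 | 0.8,0,0,0,0,0,0 | 1,0,0,0,0,0,0 | 1,0,0,0,0,0,0 | 1,0,0,-0.5,0,0,0 | 1,0,0,-0.7,0,0,-0.56 | 1,0,0,-0.7,0,0,-0.56 | 1,0,0,0,0,0,-0.56'; python3 drive.py '1,0,0,0,0,0,-0.592 | 1,0,0,0,0,0,-0.592 | 1,0,0,0,0,0,-0.592 | 1,-0.6,0,-0.4,0,0,0 | 1,-0.6,0,0,0,0,0 | 1,-0.4,0,0,0,0,0 | 1,0,0,0,0,0,0 | 1,0,0,0,0,0,0';  cat > ring.py <<'E'
from H import *
import sys
go(561.8,-351.3,77,-1.9)
c=cam('wrist'); im=manip.camera('wrist'); cv2.imwrite(sys.argv[1],cv2.resize(im[:,:,::-1],(768,576),interpolation=cv2.INTER_CUBIC))
C=px('wrist',[561.3,-351.5,75],c).astype(int); x0,y0,x1,y1=C[0]-45,max(C[1]-50,0),C[0]+45,C[1]+55
sub=im[y0:y1,x0:x1].astype(int); br=((sub.min(2)>185)*255).astype(np.uint8)
n,l,s,ce=cv2.connectedComponentsWithStats(br)
for i in range(1,n):
    if s[i,4]>=6:
        u,v=ce[i]+[x0,y0]; print('bright',(u*1.5).round(1),(v*1.5).round(1),s[i,4],pt('wrist',u,v,75,c).round(1)[:2],pt('wrist',u,v,52,c).round(1)[:2],pt('wrist',u,v,90,c).round(1)[:2])
E
python3 ring.py pics/r1.png
```

```text
time: 42.4
tcp_pos: [562.8, -350.9, 78.9]
orientation: [1.0, -0.017, 0.001, 0.0]
force: [-1.6, 2.2, 6.1]
gripper_width: 0.676
grasp_force: 43.1
time: 43.2
tcp_pos: [562.7, -351.2, 78.9]
orientation: [0.892, -0.452, 0.001, 0.0]
force: [-2.1, 0.8, 5.8]
gripper_width: 0.68
grasp_force: 43.1
time: 44.0
tcp_pos: [565.4, -353.2, 178.4]
orientation: [0.968, -0.252, 0.005, 0.002]
force: [0.7, 1.5, 0.5]
gripper_width: 0.995
grasp_force: 0.0
time: 44.8
tcp_pos: [482.4, -346.1, 192.6]
orientation: [0.999, -0.036, 0.001, 0.0]
force: [0.1, -0.1, -0.4]
gripper_width: 1.0
grasp_force: 0.0
tcp [ 482.4 -346.1  192.6] yaw -4.07 t 44.8 | d cur axes [ 79.4  -0.5 115.7] | rotvec [ 0.0006 -0.001  -0.0379] | d new axes [ 79.5   2.5 115.6]
bright 336.9 140.2 105 [ 565.  -328.2] [ 566.6 -326. ] [ 563.9 -329.7]
bright 379.0 156.9 34 [ 554.2 -349.7] [ 554.7 -349.5] [ 553.8 -349.8]
bright 383.1 184.2 79 [ 539.5 -350.8] [ 538.6 -350.8] [ 540.1 -350.9]
bright 384.8 213.9 53 [ 523.5 -350.6] [ 521.1 -350.5] [ 525.  -350.7]
```

View pics/r1.png

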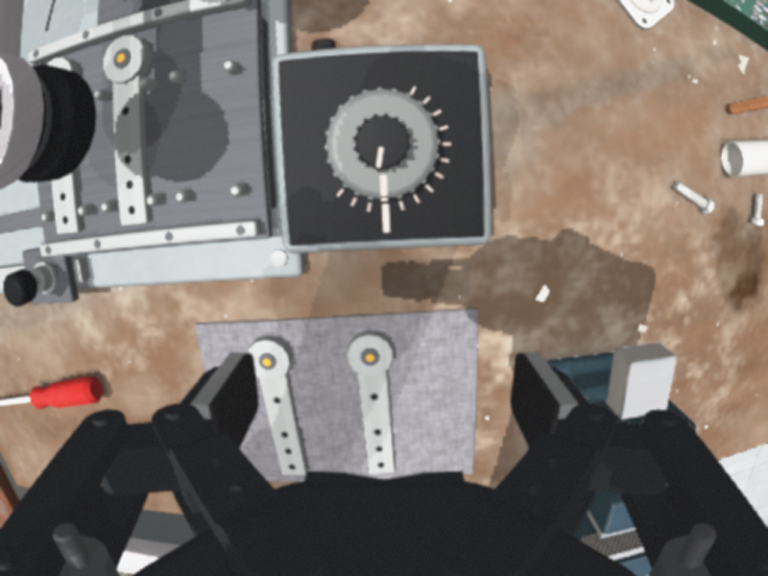

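The ring line (383,184) lines up with the long tick (385,214) to within about 1°. The fine line looks unchanged at (379,157), and both checked bars are on the pad.

```bash
python3 -c "
from bench import manip
print(manip.job_done())"
```

```text
the job is handed in; nothing more can be done
None
```

The changeover is done and handed in at about 45 s of robot time; `job_done()` returned no verdict. The two checked bars are on the felt pad, and the two waiting bars lie flat in the left and middle places, heads towards the column. The stage is back under the camera with the plunger seated (judged by spring force). The coarse ring was turned last and its line is within about 1° of the long tick; the fine knob and the other things on the bench were not touched.

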